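# Index the detergent turret one notch and pin it

### The job

The open, empty tub of the sloped detergent turret stands at the steel locking bracket: turn the turret one notch counter-clockwise (looking at its sloped face) so that the next capped tub clicks in there, and only then take the lock pin out of its wooden block and push it fully home, shoulder on the bracket, through the bracket's eye and the turret's drilled lug below. Turn it no further than that one notch and never the other way, and do not disturb the other things on the table.

Things in the scene. Friction and masses are not known exactly. Their poses are not given: they have to be found in the camera images.
- axis (a point): Centre of the upper face of the turret's aluminium plate (10 mm thick, 190 mm across, with six square lugs reaching to a radius of 132 mm). Fixed axes: z is the turret's axis, leaning 25 degrees from vertical towards the stand's front (the robot side); x points up the slope to the bracket; y is level. A steel hub 40 mm wide and 30 mm high stands in the middle.
- stand: The turret's fixed stand: grey foot 200 x 170 mm, 16 mm thick, with a white pillar. Origin at the foot's underside, 125 mm straight below axis; its x is the level part of axis x.
- empty_tub (a point): Rim centre of the open, empty tub (white plastic, 30 mm wide, 26 mm high), which turns with the turret and is at the bracket at the start. Six tubs stand every 60 degrees at radius 44 mm, the five others with grey caps (34 mm high). Outside each tub is a lug with a hole at radius 112 mm; midway between tubs are steel push pegs.
- turret (a joint): Turn of the turret about axis z, rad, counter-clockwise positive looking at its face; near 0 at the start (the empty tub at the bracket). A sprung detent holds it every 1.047 rad (60 degrees); leaving a notch takes at most about 0.7 N m, about 9 N at a push peg. Past halfway it pulls itself on into the next notch.
- peg (a point): Top centre of one push peg: steel, 16 mm across, 50 mm high, parallel to the turret axis, at radius 80 mm. It turns with the turret; at the start it is the one at the low front, left of the middle (axis x -69, y +40 mm), and one notch takes it across the front to y -40 mm.
- lug_hole (a point): Top centre of the 17 mm hole through the 10 mm thick lug that comes under the bracket's eye when the turret has turned one notch counter-clockwise. Turns with the turret.
- eye (a point): Centre of the eye on the upper face of the bracket plate: a 16 mm hole straight through a steel plate 36 x 44 mm, 10 mm thick, fixed at the turret's high far edge, at axis x = +112 mm, upper face 36 mm above the turret plate. Axes as axis: the hole runs along z. The bracket's post stands beyond it, 147 to 157 mm from the axis, no higher than the plate.
- pin: Lock pin, 116 mm long, about 100 g: round steel shaft 12 mm across and 66 mm long, pointed over its last 6 mm, then a square grey plastic head 24 x 24 mm and 50 mm long whose underside is the shoulder. Origin at the tip; z runs along the pin from the tip to the head; x and y are square to the head's sides. It starts upright in the block, head up.
- pin_tip (a point): The pin's pointed tip (same as the pin's origin).
- pin_head (a point): Centre of the pin's square head, 91 mm from the tip and 25 mm above the shoulder.
- block: Wooden block 70 x 60 mm, 75 mm high, fixed to the table, with a 16 mm hole from top to bottom in its middle that holds the pin; the head's shoulder rests on its top. Origin at the centre of its underside.
- jug: Bystander: white plastic bottle 90 mm wide, 150 mm high, upright. Origin at its foot.
- spray: Bystander: clear bottle 60 mm wide, 150 mm high, upright. Origin at its foot.
- carton: Bystander: cardboard box 70 x 120 x 60 mm. Origin under its centre.
- cup: Bystander: white plastic cup 68 mm wide, 55 mm high. Origin at its foot.
- brush: Bystander: hand brush lying on the table. Origin under its middle.
- cointray: Bystander: grey open coin tray 130 x 180 x 35 mm. Origin under its centre.
- scoop: Bystander: white dosing scoop, cup 60 mm wide and 35 mm high with a flat handle. Origin under the cup.

How it is judged (in metres and radians):
On the way:
1. the turret rests in its next notch (one notch counter-clockwise) while the pin is still out of the eye (value of joint turret between 0.977 and 1.117 rad and distance between pin_tip and eye above 0.075 m), for 0.3 s.
At the end, for the whole second after the job is handed in: The turret stands in the notch one counter-clockwise from its start (joint 1.047 +- 0.07 rad); the pin is through eye and lug with its shoulder within 6 mm of the bracket, its tip within 8 mm of the eye's axis sideways, parallel to the eye within 0.15 rad, at rest and released (value of joint turret between 0.977 and 1.117 rad and z of pin_tip in the frame of eye between -0.072 and -0.06 m and x of pin_tip in the frame of eye between -0.008 and 0.008 m and y of pin_tip in the frame of eye between -0.008 and 0.008 m and angle between the z axis of pin and the z axis of eye, either way round below 0.15 rad and linear speed of pin below 0.02 m/s); the robot touches nothing.
It fails at once if the turret was turned past its next notch (more than 0.4 rad beyond it) or the other way (more than 0.4 rad back) (value of joint turret above 1.45 rad or value of joint turret below -0.4 rad).
It fails at once if a bystander was moved more than 40 mm or tipped over (distance of any of jug, spray, carton, cup, brush, cointray, scoop from where it was at the start of the episode above 0.04 m or angle between any of jug, spray, cup's own z axis and vertical above 0.6 rad).
It also fails if it takes over 58 s, if anything falls off the work surface, if the arm or the gripper's body presses on something with over 40 N, if the wrist force passes 120 N, or if a joint passes its speed limit or range.

### The arm

A 6-joint arm with a two-finger parallel gripper is mounted at the origin on the work surface. World frame = base frame: x ahead of the robot, y to its left, z up, the work surface at z = 0. Lengths are in mm, angles in rad, forces in N, time in s.
With the tool pointing down it reaches from about 350 to 775 mm from the base axis. Payload 7.3 kg.
Tool frame: the origin (TCP) lies on the centre line of the jaws, within the pads' length; the fingertips stand 14 mm ahead of it and the grasp point (between the pads) lies 5 mm behind it; z points along the fingers, y is the line along which they close (so a half turn about z gives the same grasp; the last joint's range is limited). The gripper opens to 92 mm and grips with 3 to 60 N. Pads are 19 mm wide; open, the fingers measure 130 mm over their backs; the gripper's body (75 mm by 190 mm) begins 47 mm behind the grasp point.
Start: joints at [-1.34, 0.342, 1.524, -0, 1.275, -0.146], TCP at [193.196, -488.182, 210.341] pointing down, gripper open.
Joint ranges: [-2.53, 2.53], [-0.77, 2.02], [0.04, 2.7], [-1, 4.14], [0.28, 2.66], [-3.11, 3.11]. Speed limits (rad/s): [2.57, 2.57, 3.14, 3.14, 3.14, 3.14].

### API

Orientations are given as [roll, pitch, yaw] about the fixed x, y, z axes, in that order (R = Rz(yaw) Ry(pitch) Rx(roll)).
In Python, from plant import get_obs, capture, bot, spot_in, trace, pinpoint gives the robot as it stands.
- The arm moves only by the tool play_rows, never from a script. Its argument "rows" is a list of rows, each a list of 2 entries, a list of its own where there are three numbers: the shift along the world's x, y, z in units of 3 cm (1.0 is 3 cm), then the turn, a rotation vector about the world's x, y, z in units of 8 degrees (1.0 is 8 degrees). A call has 1 to 12 rows; each row shifts and turns the commanded pose from where the row before left it; what a row does not reach is not made up. A row lasts 1/8 s, in which the tool goes at most 62.5 mm and 10.7 degrees, less where a joint would pass 70% of its speed; a pose out of reach is approached as far as the arm can. A call with a number of a shift or a turn outside -1 to 1 is refused whole. A call with a gripper value outside its range is refused whole. "hand" is the opening, from -1 (shut) to 1 (fully open), set as the call begins (left out, the last holds). The fingers move at their own pace and stop on an object; the grip force is fixed at half the most. Time passes only in rows, so rows that do not move let the fingers close. It gives the time, the measured TCP pose, the force, the opening and the grip force at its end, in the units of the state.
- get_obs(): the state, without advancing time (a new reading comes with each control period).
- capture(name): name is "scene" or "top" or "wrist"; returns a dict with "frame" (480x640x3 uint8, red, green, blue), "fov_y" (degrees; the focal length in pixels is half the picture's height over the tangent of half this angle, whatever the lens; pixels are square), "cx", "cy" (the principal point, pixels), "rvec" (rotation vector, rad) and "tvec" (3), from world to camera coordinates, as OpenCV has them; the wrist camera has in their place "hand_eye" (4x4, takes a point from camera to tool coordinates, whose origin is the TCP and whose axes are the flange's). Camera axes: x right, y down, z forward; pixel columns grow to the right and rows downward; lengths in mm; the calibration is good to about 2 mm. A picture is of the moment at which its call begins: read the wrist's pose just before it. There is no depth.
- bot.close_job(): hands the job in; it is judged then, once.
Trained networks look in the newest picture that a camera, given by its name, has taken for a name from the list of things; names that differ only in an ending like _2 or _b are one class to them, and where a whole thing is asked for, a point or a joint stands for the part that bears it (a point fixed in the world has none). Each returns a list of dicts, best first, with "p" (0 to 1); they miss things now and then, are a little off and sometimes report something else, mostly with a low value. They report only what shows in the picture. A call takes as long as a camera call.
- spot_in(query, camera): "at" ([row, column] in pixels, amid what is visible of it).
- trace(query, camera): "mask" (480x640 bool, what is visible of it) and "at" ([row, column] in pixels, amid what is visible of it).
- pinpoint(query, camera): "at" ([row, column] in pixels: a listed point, or the origin of a listed thing).
The state is a dict: "time": time; "joint_positions": joint angles; "dq": joint speeds; "tau": joint torques, N m; "tool_pos": TCP position; "tcp_rot": TCP orientation; "contact_force": force on the tool from outside, world axes, zero at the start; "moment": the same for the moment, N m; "grip_width": finger opening in mm; "finger_force": force on a finger pad.
Only numpy, scipy, OpenCV 4.12 (cv2) and the standard library are available. Lean on these libraries where they do the work, as an engineer would, in place of code of your own. Each camera call takes 0.05 s, during which the arm holds its last target. There are 200 camera calls.

## Working session

There is one attempt and no reset: what is moved stays moved. The work goes in short steps, Python scripts to look and compute and a tool call to move; the robot and the scene stay as the last step left them, time stands still between calls to the robot, and variables do not carry over. Pictures are saved under pics/ and viewed, at most 10 in all, crops included, and the job is handed in when it is done.

Besides the shell and the picture viewer there is one more tool, called after "Call:" as name([rows], argument=value, ...), one row to a line, values as JSON. play_rows: Moves the arm, as the interface text tells. Shifts and turns lie within -1 to 1; 1 stands for 3 cm of shift or 8 degrees of turn. Its arguments: {"type":"object","properties":{"rows":{"type":"array"},"hand":{"type":"number"}},"required":["rows"]}

```bash
mkdir -p pics; ls
cat > h.py <<'E'
import numpy as np, cv2
from plant import *
from scipy.spatial.transform import Rotation as Ro
def cam(name):
    o=get_obs(); c=capture(name); f=240/np.tan(np.radians(c["fov_y"])/2)
    K=np.array([[f,0,c["cx"]],[0,f,c["cy"]],[0,0,1]])
    if "rvec" in c:
        R=Ro.from_rotvec(np.ravel(c["rvec"])).as_matrix(); t=np.ravel(c["tvec"])
    else:
        T=np.eye(4); T[:3,:3]=Ro.from_euler('xyz',o["tcp_rot"]).as_matrix(); T[:3,3]=o["tool_pos"]
        M=np.linalg.inv(T@np.array(c["hand_eye"])); R=M[:3,:3]; t=M[:3,3]
    return c["frame"],K,R,t
def ray(C,at):
    _,K,R,t=C; d=R.T@np.linalg.solve(K,[at[1],at[0],1]); return -R.T@t,d/np.linalg.norm(d)
def tri(rays):
    A=sum(np.eye(3)-np.outer(d,d) for o,d in rays); b=sum((np.eye(3)-np.outer(d,d))@o for o,d in rays)
    p=np.linalg.solve(A,b); return p,[round(float(np.linalg.norm((np.eye(3)-np.outer(d,d))@(p-o))),1) for o,d in rays]
def proj(C,p):
    _,K,R,t=C; q=K@(R@np.asarray(p,float)+t); return q[:2]/q[2]
def onz(r,z): return r[0]+r[1]*(z-r[0][2])/r[1][2]
E
python3 - <<'E'
from h import *
np.set_printoptions(precision=1,suppress=True)
o=get_obs(); print(o["time"],o["tool_pos"],o["tcp_rot"],o["grip_width"])
C={n:cam(n) for n in("scene","top")}
for n in C:
    cv2.imwrite(f"pics/{n}0.png",C[n][0][...,::-1]); print(n,"campos",-C[n][2].T@C[n][3])
for q in "axis empty_tub peg lug_hole eye pin_tip pin_head pin block stand jug spray carton cup brush cointray scoop".split():
    rs=[];s=q
    for n in C:
        r=pinpoint(q,n)
        if r: s+=f" {n}:{np.round(r[0]['at'])} p{r[0]['p']:.2f}"; rs.append(ray(C[n],r[0]['at']))
    if len(rs)==2: s+=" "+str(tri(rs))
    print(s)
E
```

```text
pics
0.0 [ 193.1 -487.7  209.7] [-3.1 -0.   0.4] 91.89718366282322
scene campos [1244.4  428.2  655.5]
top campos [ 291.2  -46.5 1336.4]
axis scene:[250. 282.] p0.81 top:[232. 347.] p0.88 (array([ 582.7, -137.4,  126.9]), [1.1, 1.1])
empty_tub scene:[238. 275.] p0.77 top:[215. 345.] p0.78 (array([ 614.9, -131. ,  175.6]), [3.2, 3.2])
peg scene:[235. 319.] p0.77 top:[260. 329.] p0.88 (array([505.1, -84.4, 146.2]), [0.1, 0.1])
lug_hole scene:[236. 235.] p0.71 top:[213. 383.] p0.74 (array([ 626.1, -238. ,  150.2]), [2.9, 2.9])
eye scene:[238. 275.] p0.70 top:[190. 347.] p0.67 (array([ 658. , -120.5,  205.5]), [25.2, 25.2])
pin_tip
pin_head scene:[304. 451.] p0.53 top:[265. 206.] p0.69 (array([519.6, 248.5, 100.4]), [1.6, 1.6])
pin top:[271. 210.] p0.69
block scene:[341. 443.] p0.81 top:[273. 211.] p0.70 (array([517. , 251.5,  -1.8]), [4.6, 4.6])
stand scene:[296. 283.] p0.89 top:[242. 341.] p0.92 (array([ 586. , -132.4,   -2.8]), [4.8, 4.8])
jug scene:[389. 362.] p0.74 top:[203. 239.] p0.61 (array([725.3, 168.4,  -8.6]), [2.6, 2.6])
spray scene:[292. 189.] p0.98 top:[198. 411.] p0.56 (array([ 707.4, -347. ,   -5.9]), [4.0, 4.0])
carton scene:[319. 532.] p0.66 top:[335. 163.] p0.82 (array([343.9, 390. ,   3. ]), [0.5, 0.5])
cup scene:[275. 385.] p0.90 top:[318. 293.] p0.59 (array([369.9,  26.7,  -2.6]), [4.9, 4.9])
brush scene:[238. 279.] p0.70 top:[311. 414.] p0.64 (array([ 372.9, -323.3,   -2.9]), [1.7, 1.7])
cointray scene:[245. 200.] p0.89 top:[250. 460.] p0.59 (array([ 542.2, -476.7,    4.5]), [3.7, 3.7])
scoop scene:[414. 527.] p0.76 top:[243. 151.] p0.77 (array([614.1, 436.3,  -2.5]), [4.2, 4.2])
```

View pics/scene0.png

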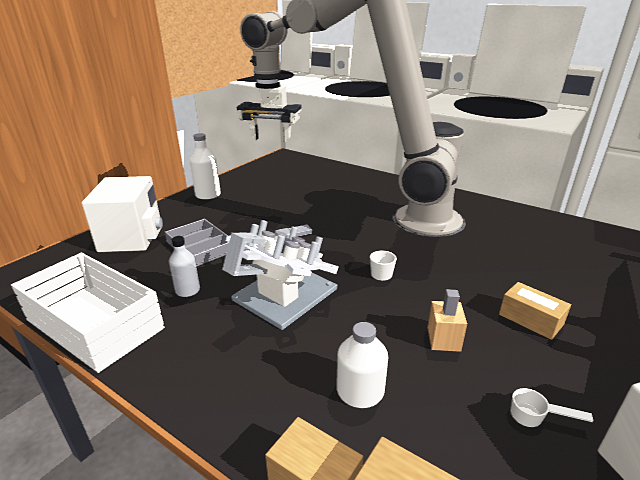

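View pics/top0.png

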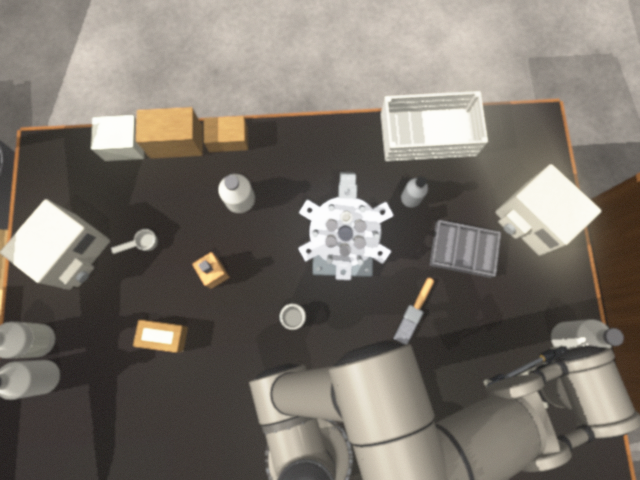

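The scene shows the turret around (282,260) and the pin's grey head on the block at (450,303). The top view shows the bracket straight up-image from the turret centre at (347,185), and the block at (210,270) rotated. Now I'll fit the turret yaw and the block and head yaw.

```bash
cat >> h.py <<'E'
MOD={"axis":[0,0,0],"empty_tub":[44,0,26],"peg":[-69.3,40,50],"lug_hole":[56,-97,0],"eye":[112,0,36]}
def axR(psi): return Ro.from_euler('z',psi).as_matrix()@Ro.from_euler('y',-25,degrees=True).as_matrix()
E
python3 - <<'E'
from h import *
from scipy.optimize import least_squares
np.set_printoptions(precision=2,suppress=True)
C={n:cam(n) for n in("scene","top")}
obs=[]
for q in MOD:
    for n in C:
        for r in pinpoint(q,n)[:1]: obs.append((q,n,np.array(r['at'])[::-1]))
def res(v):
    R=axR(v[3]); 
    return np.concatenate([proj(C[n],v[:3]+R@np.array(MOD[q]))-a for q,n,a in obs]+[[(v[2]-125)]])
s=least_squares(res,[582,-136,125,0],loss='soft_l1'); print(s.x,"deg",np.degrees(s.x[3]))
for (q,n,a),e in zip(obs,s.fun[:-1].reshape(-1,2)): print(q,n,e)
f=C["top"][0]
for q in("pin_head","block","stand"):
    for n in C:
        for r in trace(q,n)[:1]:
            m=r["mask"].astype(np.uint8); print(q,n,r["p"],m.sum(),cv2.minAreaRect(cv2.findNonZero(m)))
a=cv2.resize(f[225:315,160:260],None,fx=4,fy=4,interpolation=2); b=cv2.resize(f[160:290,285:405],None,fx=3,fy=3,interpolation=2)
h=max(a.shape[0],b.shape[0]); im=np.zeros((h,a.shape[1]+b.shape[1],3),np.uint8); im[:a.shape[0],:a.shape[1]]=a; im[:b.shape[0],a.shape[1]:]=b
cv2.imwrite("pics/crop1.png",im[...,::-1])
E
```

```text
[ 582.44 -134.12  125.49   -0.14] deg -7.9216655919333006
axis scene [ 1.04 -0.4 ]
axis top [ 1.75 -0.86]
empty_tub scene [0.11 1.51]
empty_tub top [ 2.18 -0.32]
peg scene [-0.76  0.64]
peg top [-0.64  0.52]
lug_hole scene [ 0.78 -0.62]
lug_hole top [-0.21 -1.38]
eye scene [0.33 0.89]
eye top [0.33 1.14]
pin_head scene 0.93 300 ((451.0399475097656, 301.7200012207031), (13.293608665466309, 23.758790969848633), 8.130102157592773)
pin_head top 0.7 136 ((205.50003051757812, 267.0000305175781), (13.435027122497559, 10.60660171508789), 45.0)
block scene 0.88 1415 ((446.9505310058594, 325.99505615234375), (36.3188591003418, 48.55781555175781), 5.710593223571777)
block top 0.75 607 ((210.19740295410156, 270.5708312988281), (30.921751022338867, 24.76360511779785), 58.39250564575195)
stand scene 0.77 7836 ((275.9800109863281, 267.1400146484375), (108.20001220703125, 108.60001373291016), 53.130104064941406)
stand top 0.73 5857 ((343.34613037109375, 233.2307586669922), (97.48440551757812, 99.62742614746094), 43.15238952636719)
```

View pics/crop1.png

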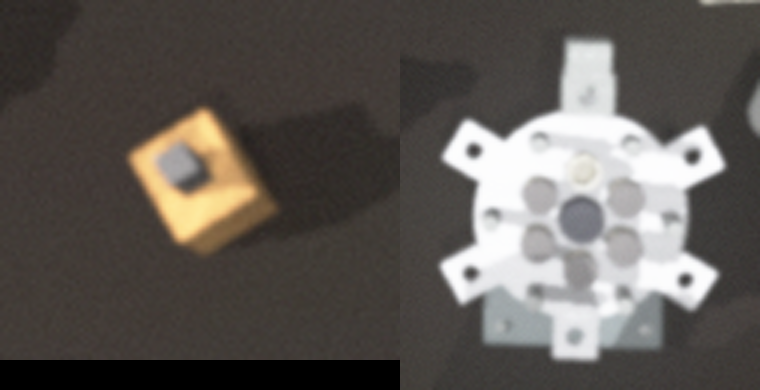

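The crop shows the block yawed about 30 degrees with the head's sides parallel to it. The turret looks nearly straight, so I'll check its yaw from a wrist view.

Call:
play_rows([
  [[1, 1, 0.4], [0, 0, -0.3]],
  [[1, 1, 0.4], [0, 0, -0.3]],
  [[1, 1, 0.4], [0, 0, -0.3]],
  [[1, 1, 0.4], [0, 0, -0.3]],
  [[1, 1, 0.4], [0, 0, -0.3]],
  [[1, 1, 0.4], [0, 0, -0.3]],
  [[1, 1, 0.4], [0, 0, -0.3]],
  [[1, 1, 0.4], [0, 0, -0.3]],
  [[0.9, 1, 0.4], [0, 0, -0.3]],
  [[0.8, 1, 0.4], [0, 0, -0.3]],
  [[0.5, 1, 0.3], [0, 0, -0.3]],
  [[0.2, 0.8, 0.2], [0, 0, -0.3]],
], hand=-1)

```text
time: 4.2
tool_pos: [505.9, -132.9, 345.6]
tcp_rot: [3.142, -0.0, -0.126]
contact_force: [-0.4, -0.0, 0.9]
grip_width: 0.3
finger_force: 0.0
```

Call:
play_rows([
  [[0, 0, 0], [0, 0, 0]],
  [[0, 0, 0], [0, 0, 0]],
  [[0, 0, 0], [0, 0, 0]],
])

```text
time: 4.58
tool_pos: [504.9, -135.1, 345.0]
tcp_rot: [3.141, 0.001, -0.127]
contact_force: [-0.1, -0.2, -0.3]
grip_width: 0.8
finger_force: 0.0
```

```bash
cat > fit.py <<'E'
from h import *
from scipy.optimize import least_squares
np.set_printoptions(precision=2,suppress=True)
import sys
C={n:cam(n) for n in("scene","top","wrist")}
cv2.imwrite(f"pics/{sys.argv[1]}.png",C["wrist"][0][...,::-1])
obs=[]
for q in MOD:
    for n in C:
        for r in pinpoint(q,n)[:1]: obs.append((q,n,np.array(r['at'])[::-1],r['p']))
def res(v,w=True):
    R=axR(v[3]); o=[]
    for q,n,a,p in obs:
        L=np.linalg.norm(C[n][2]@v[:3]+C[n][3])/C[n][1][0,0]
        o.append((proj(C[n],v[:3]+R@Ro.from_euler('z',0 if q in("axis","eye") else v[4]).apply(MOD[q]))-a)*L)
    return np.concatenate(o+[[(v[2]-125)]])
s=least_squares(res,[582,-136,125,0,0],loss='soft_l1',f_scale=3); print(s.x,"deg",np.degrees(s.x[3:]))
for (q,n,a,p),e in zip(obs,res(s.x)[:-1].reshape(-1,2)): print(q,n,a,round(p,2),"mm",e)
R=axR(s.x[3]); print("eye",s.x[:3]+R@MOD["eye"]); print("R",R.tolist())
o=get_obs(); print(o["time"],o["tool_pos"],o["tcp_rot"],o["grip_width"],o["joint_positions"])
E
python3 fit.py wrist1
```

```text
[ 583.98 -133.24  128.     -0.1     0.02] deg [-5.7   1.12]
axis scene [282.3 251.3] 0.77 mm [ 0.86 -2.38]
axis wrist [313.8 135.7] 0.8 mm [-1.76  2.4 ]
empty_tub scene [272.4 237.7] 0.84 mm [1.21 4.  ]
empty_tub wrist [307.6 105.2] 0.92 mm [ 1.16 -2.01]
peg scene [318.7 235.7] 0.63 mm [0.75 0.29]
peg top [329.9 261. ] 0.77 mm [-1.   -0.14]
peg wrist [273.5 222.3] 0.6 mm [ 4.72 -0.54]
lug_hole scene [234.4 236.1] 0.61 mm [5.77 1.  ]
lug_hole wrist [407.9  77. ] 0.81 mm [ 4.16 -1.03]
eye scene [251.6 233.7] 0.97 mm [0.7  1.11]
eye wrist [304.4  18.6] 0.67 mm [ 0.67 -1.05]
eye [ 669.85 -141.81  207.96]
R [[0.9018334458394645, 0.09924417203042979, -0.42053184217525336], [-0.08994576592918342, 0.9950631107211212, 0.04194239947139518], [0.42261826174069944, 0.0, 0.90630778703665]]
5.475 [ 505.2  -134.14  345.33] [ 3.14  0.   -0.13] 0.6941329649046547 [-0.41  0.27  1.26 -0.    1.61  1.29]
```

View pics/wrist1.png

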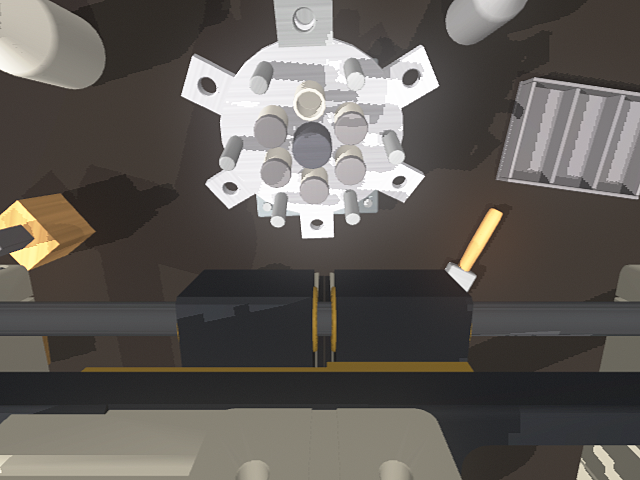

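The wrist view shows five lug holes at about (207,85), (411,76), (231,187), (400,180) and (317,224), the eye at (304,19), and our peg top at about (280,222). I'll refit with these.

Run:
```python
from h import *
from scipy.optimize import least_squares
np.set_printoptions(precision=2,suppress=True)
C=cam("wrist")
P=[];A=[]
for k,a in {60:(207,86),-60:(411,76),120:(231,187),-120:(400,181),180:(317,224)}.items():
    P.append([112*np.cos(np.radians(k)),112*np.sin(np.radians(k)),-3,k]);A.append(a)
P.append([112,0,36,None]);A.append((304,19))
P.append([44,0,26,0]);A.append((308.5,104))
def res(v):
    R=axR(v[3]); o=[[v[2]-125]]
    for p,a in zip(P,A):
        q=np.array(p[:3]) if p[3] is None else Ro.from_euler('z',v[4]).apply(p[:3])
        o.append(proj(C,v[:3]+R@q)-a)
    return np.concatenate(o+[[v[4]*100]])
s=least_squares(res,[582,-136,125,0,0]); print(s.x,np.degrees(s.x[3:])); print(s.fun[1:-1].reshape(-1,2))
v=s.x;R=axR(v[3])
print("eye",v[:3]+R@MOD["eye"],"pegtop px",proj(C,v[:3]+R@MOD["peg"]))
print("Z",R[:,2],"Y",R[:,1],"X",R[:,0])
for y in(80,-13): print("push TCP",y,v[:3]+R@[-75,y,29], "above",v[:3]+R@[-75,y,100])
# target orientation: tool z=-Z, tool x = X  -> tool y=-Y
T=Ro.from_matrix(np.c_[R[:,0],-R[:,1],-R[:,2]]); cur=Ro.from_euler('xyz',get_obs()["tcp_rot"])
print("turn deg/8",np.degrees((T*cur.inv()).as_rotvec())/8)
```

```text
[ 583.95 -132.16  125.82   -0.09    0.  ] [-5.03  0.26]
[[ 0.58 -0.34]
 [-0.56  0.6 ]
 [-0.06  0.27]
 [-0.56 -0.67]
 [ 0.36 -0.9 ]
 [-0.22  0.35]
 [ 0.47  0.12]]
eye [ 669.91 -139.72  205.78] pegtop px [277.48 221.55]
Z [-0.42  0.04  0.91] Y [0.09 1.   0.  ] X [ 0.9  -0.08  0.42]
push TCP 80 [511.05 -45.43 120.41] above [481.16 -42.8  184.76]
push TCP -13 [ 502.89 -138.07  120.41] above [ 473.   -135.44  184.76]
turn deg/8 [-0.33 -3.11  0.27]
```

Call:
play_rows([
  [[-0.1, 0.38, -0.66], [-0.04, -0.39, 0.034]],
  [[-0.1, 0.38, -0.66], [-0.04, -0.39, 0.034]],
  [[-0.1, 0.38, -0.66], [-0.04, -0.39, 0.034]],
  [[-0.1, 0.38, -0.66], [-0.04, -0.39, 0.034]],
  [[-0.1, 0.38, -0.66], [-0.04, -0.39, 0.034]],
  [[-0.1, 0.38, -0.66], [-0.04, -0.39, 0.034]],
  [[-0.1, 0.38, -0.66], [-0.04, -0.39, 0.034]],
  [[-0.1, 0.38, -0.66], [-0.04, -0.39, 0.034]],
  [[0, 0, 0], [0, 0, 0]],
  [[0, 0, 0], [0, 0, 0]],
])

```text
time: 6.78
tool_pos: [482.4, -43.6, 188.3]
tcp_rot: [-3.14, -0.439, -0.088]
contact_force: [-0.0, -0.3, 0.2]
grip_width: 0.1
finger_force: 0.0
```

Call:
play_rows([
  [[0.25, -0.02, -0.54], [0, 0, 0]],
  [[0.25, -0.02, -0.54], [0, 0, 0]],
  [[0.25, -0.02, -0.54], [0, 0, 0]],
  [[0.25, -0.02, -0.54], [0, 0, 0]],
  [[0, 0, 0], [0, 0, 0]],
  [[0, 0, 0], [0, 0, 0]],
])

```text
time: 7.52
tool_pos: [512.0, -45.8, 123.2]
tcp_rot: [-3.14, -0.439, -0.088]
contact_force: [-0.8, 0.7, 0.4]
grip_width: 0.6
finger_force: 0.0
```

Call:
play_rows([
  [[-0.03, -0.33, 0], [0, 0, 0]],
  [[-0.03, -0.33, 0], [0, 0, 0]],
  [[-0.03, -0.33, 0], [0, 0, 0]],
])

```text
time: 7.9
tool_pos: [508.6, -75.0, 123.2]
tcp_rot: [-3.139, -0.439, -0.088]
contact_force: [-2.2, 12.9, 1.8]
grip_width: 0.5
finger_force: 5.3
```

Call:
play_rows([
  [[-0.03, -0.33, 0], [0, 0, 0]],
  [[-0.03, -0.33, 0], [0, 0, 0]],
  [[-0.03, -0.33, 0], [0, 0, 0]],
  [[-0.03, -0.33, 0], [0, 0, 0]],
  [[-0.03, -0.33, 0], [0, 0, 0]],
  [[-0.03, -0.33, 0], [0, 0, 0]],
  [[0, 0, 0], [0, 0, 0]],
  [[0, 0, 0], [0, 0, 0]],
])

```text
time: 8.9
tool_pos: [503.1, -134.5, 122.2]
tcp_rot: [-3.14, -0.438, -0.088]
contact_force: [0.6, -0.2, 0.1]
grip_width: 0.3
finger_force: 0.0
```

Call:
play_rows([
  [[0.03, 0.33, 0], [0, 0, 0]],
  [[-0.25, 0.02, 0.54], [0, 0, 0]],
  [[-0.25, 0.02, 0.54], [0, 0, 0]],
  [[-0.25, 0.02, 0.54], [0, 0, 0]],
  [[-0.25, 0.02, 0.54], [0, 0, 0]],
  [[0, -0.33, 0.9], [0, 0, 0]],
  [[0.2, 0, 0.9], [0, 0, 0]],
  [[0.5, 0, 0.9], [0, 0, 0]],
  [[0.5, 0, 0.6], [0, 0, 0]],
  [[0.2, 0, 0.3], [0, 0, 0]],
  [[0, 0, 0], [0, 0, 0]],
  [[0, 0, 0], [0, 0, 0]],
])

```text
time: 10.4
tool_pos: [515.2, -131.6, 293.8]
tcp_rot: [-3.139, -0.436, -0.088]
contact_force: [-0.3, 0.6, -0.5]
grip_width: 0.2
finger_force: 0.0
```

```bash
python3 fit.py wrist2
```

```text
[ 585.21 -132.91  125.93   -0.1    13.66] deg [ -5.74 782.37]
axis scene [281.3 252.5] 0.91 mm [ 2.77 -2.77]
axis top [342.3 229.5] 0.72 mm [6.55 4.63]
axis wrist [317.1 225.3] 0.88 mm [1.73 0.82]
empty_tub scene [292.2 243.8] 0.56 mm [-0.45  5.64]
empty_tub top [329.3 225.7] 0.96 mm [ 3.54 -2.13]
empty_tub wrist [278.3 209.4] 0.66 mm [-2.29  0.16]
peg scene [283.5 295. ] 0.72 mm [  22.5  -159.63]
peg top [360.2 260. ] 0.6 mm [1.04 2.62]
lug_hole scene [247.2 249.9] 0.91 mm [4.4  5.49]
lug_hole top [344.6 189.8] 0.74 mm [ 1.25 -0.82]
lug_hole wrist [315.2 110.3] 0.65 mm [-0.38 -2.54]
eye scene [252.2 232.9] 0.97 mm [-1.2   5.61]
eye top [348.6 191.8] 0.82 mm [-3.21 -2.13]
eye wrist [318.1 105.3] 0.65 mm [ 0.89 -2.52]
eye [ 671.07 -141.54  205.89]
R [[0.9017620238218105, 0.10003115673771616, -0.4204985375414605], [-0.09065901629767582, 0.9949843052439141, 0.04227499358040506], [0.42261826174069944, 0.0, 0.90630778703665]]
11.3 [ 516.   -132.08  294.95] [-3.14 -0.44 -0.09] 0.19262081036361922 [-0.51  0.05  1.74  0.22  0.95  1.06]
```

View pics/wrist2.png

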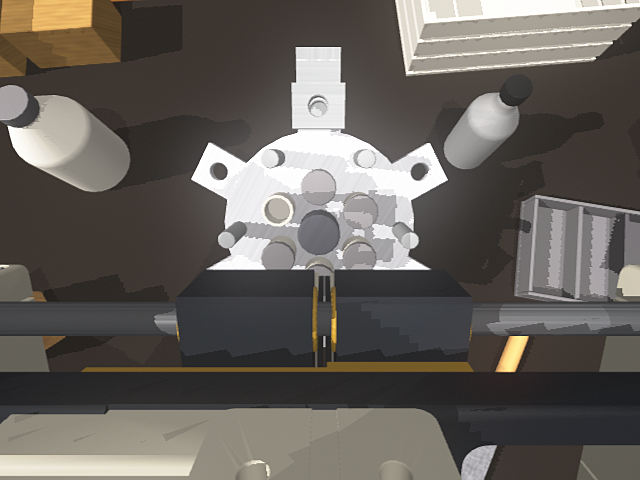

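The turret shows in its new notch: lug holes symmetric at (219,171) and (422,171), the open tub at (278,209) and the eye at (318,105). Going to the pin next.

Call:
play_rows([
  [[-0.2, 1, 0.1], [0, 0.26, 0]],
  [[-0.2, 1, 0.1], [0, 0.26, 0]],
  [[-0.2, 1, 0.1], [0, 0.26, 0]],
  [[-0.2, 1, 0.1], [0, 0.26, 0]],
  [[-0.2, 1, 0.1], [0, 0.26, 0]],
  [[-0.2, 1, 0.1], [0, 0.26, 0]],
  [[-0.2, 1, 0.1], [0, 0.26, 0]],
  [[-0.2, 1, 0.1], [0, 0.26, 0]],
  [[-0.2, 1, 0.1], [0, 0.26, 0]],
  [[-0.2, 1, 0.1], [0, 0.26, 0]],
  [[-0.2, 1, 0.1], [0, 0.26, 0]],
  [[0, 1, 0.1], [0, 0.26, 0]],
], hand=1)

```text
time: 12.8
tool_pos: [449.7, 229.0, 331.2]
tcp_rot: [3.107, -0.003, -0.079]
contact_force: [-0.1, 0.4, 0.2]
grip_width: 91.8
finger_force: 0.0
```

Call:
play_rows([
  [[0, 0.3, 0], [0, 0, 0]],
  [[0, 0, 0], [0, 0, 0]],
  [[0, 0, 0], [0, 0, 0]],
])

```text
time: 13.18
tool_pos: [449.9, 236.1, 331.0]
tcp_rot: [3.106, -0.004, -0.08]
contact_force: [-0.0, 0.2, -0.3]
grip_width: 91.9
finger_force: 0.0
```

Run:
```python
from h import *
np.set_printoptions(precision=2,suppress=True)
C={n:cam(n) for n in("scene","top","wrist")}
cv2.imwrite("pics/wrist3.png",C["wrist"][0][...,::-1])
for q in("pin_head","block","pin"):
    rs=[]
    for n in C:
        for r in pinpoint(q,n)[:1]: print(q,n,r["at"],r["p"]); rs.append(ray(C[n],r["at"]))
    if len(rs)>1: print(tri(rs))
    for r in trace(q,"wrist")[:1]:
        m=r["mask"].astype(np.uint8); print("trace",r["p"],m.sum(),cv2.boxPoints(cv2.minAreaRect(cv2.findNonZero(m))))
o=get_obs(); print(o["time"],o["tool_pos"],o["tcp_rot"],o["joint_positions"])
```

```text
pin_head scene [300.3, 449.9] 0.8
pin_head wrist [157.5, 300.7] 0.65
(array([510.84, 245.98, 101.34]), [1.9, 1.9])
trace 0.63 543 [[284.15 150.23]
 [303.31 137.46]
 [316.54 157.31]
 [297.38 170.08]]
block scene [340.9, 440.8] 0.78
block top [274.5, 211.0] 0.46
block wrist [152.0, 302.6] 0.9
(array([514.4 , 248.75,  -5.7 ]), [6.7, 8.4, 2.1])
trace 0.67 2857 [[260.92 142.01]
 [305.97 111.29]
 [342.32 164.6 ]
 [297.26 195.32]]
pin top [192.6, 346.7] 0.61
pin wrist [151.3, 300.5] 0.72
(array([463.55,  73.29, 972.88]), [158.2, 158.2])
trace 0.86 577 [[283.08 149.62]
 [303.15 136.23]
 [317.15 157.23]
 [297.08 170.62]]
13.925 [450.01 236.92 330.92] [ 3.11 -0.   -0.08] [ 0.36  0.26  1.32 -0.03  1.58  2.01]
```

View pics/wrist3.png

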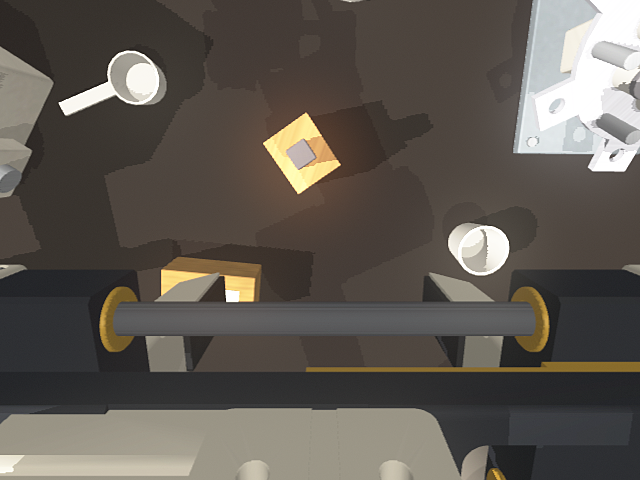

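The picture shows the block around (302,153), with the square head at (301,154) turned the same way. I'll convert the corners at known heights.

Run:
```python
from h import *
np.set_printoptions(precision=2,suppress=True)
C=cam("wrist")
H=[[284.15,150.23],[303.31,137.46],[316.54,157.31],[297.38,170.08]]
B=[[261.5,142],[306,112],[341,164],[298,194]]
for P,z in((H,122),(B,75)):
    W=np.array([onz(ray(C,(p[1],p[0])),z) for p in P]); print(W[:,:2],W.mean(0))
    for i in range(4):
        d=W[(i+1)%4]-W[i]; print(" len",np.linalg.norm(d),"deg",np.degrees(np.arctan2(d[1],d[0])))
def pl(t):
    cur=Ro.from_euler('xyz',get_obs()["tcp_rot"]); T=Ro.from_euler('xyz',[180,0,t],degrees=True)
    print("yaw",t,"turn/8",np.degrees((T*cur.inv()).as_rotvec())/8)
for t in(-60,-50,-40,30,40,50):pl(t)
```

```text
[[519.03 264.33]
 [530.03 243.66]
 [509.38 231.89]
 [498.09 252.78]] [514.13 248.17 122.  ]
 len 23.41880064970888 deg -61.98240739579961
 len 23.766007222325115 deg -150.3228452812431
 len 23.7467264162423 deg 118.39080567862398
 len 23.9134416931074 deg 28.88223340236442
[[530.53 292.36]
 [558.97 238.91]
 [498.82 203.47]
 [468.23 256.63]] [514.14 247.84  75.  ]
 len 60.547998498238854 deg -61.99032321537612
 len 69.80784583757276 deg -149.4954682145526
 len 61.330240811580005 deg 119.92029764531884
 len 71.82298938318912 deg 29.83725422931193
yaw -60 turn/8 [ 0.24 -0.12 -6.93]
yaw -50 turn/8 [ 0.24 -0.09 -5.68]
yaw -40 turn/8 [ 0.25 -0.07 -4.43]
yaw 30 turn/8 [0.24 0.08 4.32]
yaw 40 turn/8 [0.24 0.1  5.57]
yaw 50 turn/8 [0.23 0.13 6.82]
```

Call:
play_rows([
  [[0.27, 0.05, -0.75], [0.03, 0.01, 0.53]],
  [[0.27, 0.05, -0.75], [0.03, 0.01, 0.53]],
  [[0.27, 0.05, -0.75], [0.03, 0.01, 0.53]],
  [[0.27, 0.05, -0.75], [0.03, 0.01, 0.53]],
  [[0.27, 0.05, -0.75], [0.03, 0.01, 0.53]],
  [[0.27, 0.05, -0.75], [0.03, 0.01, 0.53]],
  [[0.27, 0.05, -0.75], [0.03, 0.01, 0.53]],
  [[0.25, 0.03, -0.75], [0.03, 0.01, 0.51]],
  [[0, 0, 0], [0, 0, 0]],
  [[0, 0, 0], [0, 0, 0]],
])

```text
time: 15.22
tool_pos: [514.4, 248.5, 151.8]
tcp_rot: [3.141, -0.001, 0.508]
contact_force: [0.6, -0.1, 0.1]
grip_width: 92.0
finger_force: 0.0
```

Call:
play_rows([
  [[0, 0, -0.43], [0, 0, 0]],
  [[0, 0, -0.43], [0, 0, 0]],
  [[0, 0, -0.43], [0, 0, 0]],
  [[0, 0, -0.43], [0, 0, 0]],
  [[0, 0, 0], [0, 0, 0]],
  [[0, 0, 0], [0, 0, 0]],
])

```text
time: 15.98
tool_pos: [514.4, 248.4, 99.5]
tcp_rot: [3.141, -0.0, 0.51]
contact_force: [0.6, 0.1, 1.2]
grip_width: 91.9
finger_force: 0.0
```

Call:
play_rows([
  [[0, 0, 0], [0, 0, 0]],
  [[0, 0, 0], [0, 0, 0]],
  [[0, 0, 0], [0, 0, 0]],
  [[0, 0, 0], [0, 0, 0]],
  [[0, 0, 0], [0, 0, 0]],
  [[0, 0, 0], [0, 0, 0]],
  [[0, 0, 0], [0, 0, 0]],
  [[0, 0, 0], [0, 0, 0]],
], hand=-1)

```text
time: 16.98
tool_pos: [514.2, 248.3, 99.3]
tcp_rot: [3.141, -0.0, 0.51]
contact_force: [0.9, -1.1, -0.5]
grip_width: 23.7
finger_force: 30.0
```

Call:
play_rows([
  [[0, 0, 0.5], [0, 0, 0]],
  [[0, 0, 1], [0, 0, 0]],
  [[0, 0, 1], [0, 0, 0]],
  [[0, 0, 1], [0, 0, 0]],
  [[0, 0, 1], [0, 0, 0]],
  [[0, 0, 0.5], [0, 0, 0]],
  [[0, 0, 0], [0, 0, 0]],
])

```text
time: 17.85
tool_pos: [514.5, 248.5, 250.4]
tcp_rot: [3.141, -0.002, 0.51]
contact_force: [-0.5, 0.2, -1.4]
grip_width: 23.3
finger_force: 30.0
```

Call:
play_rows([
  [[0.3, -1, 0.2], [0, 0, -0.71]],
  [[0.3, -1, 0.2], [0, 0, -0.71]],
  [[0.3, -1, 0.2], [0, 0, -0.71]],
  [[0.3, -1, 0.2], [0, 0, -0.71]],
  [[0.3, -1, 0.2], [0, 0, -0.71]],
  [[0.3, -1, 0.2], [0, 0, -0.71]],
  [[0.3, -1, 0.2], [-0.045, -0.52, 0]],
  [[0.3, -1, 0.2], [-0.045, -0.52, 0]],
  [[0.3, -1, 0.2], [-0.045, -0.52, 0]],
  [[0.3, -1, 0.2], [-0.045, -0.52, 0]],
  [[0.3, -1, 0], [-0.045, -0.52, 0]],
  [[0.3, -1, 0], [-0.045, -0.52, 0]],
])

```text
time: 19.35
tool_pos: [621.7, -112.5, 307.6]
tcp_rot: [3.141, -0.437, -0.085]
contact_force: [0.4, 0.7, -0.7]
grip_width: 23.6
finger_force: 30.0
```

Call:
play_rows([
  [[0, -0.8, 0], [0, 0, 0]],
  [[0, 0, 0], [0, 0, 0]],
  [[0, 0, 0], [0, 0, 0]],
  [[0, 0, 0], [0, 0, 0]],
])

```text
time: 19.85
tool_pos: [622.2, -134.6, 309.0]
tcp_rot: [3.141, -0.437, -0.084]
contact_force: [0.2, 0.5, -1.2]
grip_width: 23.9
finger_force: 30.0
```

```bash
cat > pin.py <<'E'
from h import *
import sys
np.set_printoptions(precision=2,suppress=True)
o=get_obs(); Rt=Ro.from_euler('xyz',o["tcp_rot"]).as_matrix(); p=np.array(o["tool_pos"])
R=axR(np.radians(-5.03)); eye=np.array([670.2,-140.2,206])
tip=p+Rt[:,2]*90.4; print(o["time"],"TCP",p,o["tcp_rot"],"tip in eye",R.T@(tip-eye),"misalign world rotvec/8deg",np.degrees(np.cross(-Rt[:,2],R[:,2]))/8,"force",o["contact_force"],o["grip_width"])
C={n:cam(n) for n in("scene","top","wrist")}
for q in("pin_tip","pin_head","eye","lug_hole"):
    rs=[];ns=[]
    for n in C:
        for r in pinpoint(q,n)[:1]: print(q,n,r["at"],r["p"]); rs.append(ray(C[n],r["at"]))
    if len(rs)>1: t,e=tri(rs); print("  ",t,e,"in eye",R.T@(t-eye),"in tool",Rt.T@(t-p))
print("pred tip",[(n,proj(C[n],tip)[::-1]) for n in C],"eye",[(n,proj(C[n],eye)[::-1]) for n in C])
s=C["scene"][0][130:310,180:370]; s=cv2.resize(s,(400,379),interpolation=2); w=C["wrist"][0][0:400,120:520]
im=np.zeros((400,800,3),np.uint8); im[:379,:400]=s; im[:,400:]=w
cv2.imwrite(f"pics/{sys.argv[1]}.png",im[...,::-1])
E
python3 pin.py ins1
```

```text
19.85 TCP [ 622.19 -134.63  308.98] [ 3.14 -0.44 -0.08] tip in eye [-0.23  1.44 23.35] misalign world rotvec/8deg [-0.01  0.   -0.  ] force [ 0.23  0.47 -1.17] 23.918252245017204
pin_tip scene [228.0, 254.9] 0.74
pin_tip wrist [241.5, 329.4] 0.58
   [ 660.35 -142.18  218.36] [1.0, 1.0] in eye [-3.51 -2.83 15.28] in tool [-3.29  4.27 98.47]
pin_head scene [182.1, 267.4] 0.74
pin_head wrist [286.6, 319.5] 0.61
   [ 620.62 -132.88  309.76] [0.1, 0.1] in eye [ -1.49   2.94 115.19] in tool [-1.22 -1.6  -1.43]
eye scene [233.3, 250.7] 0.64
eye top [193.3, 347.1] 0.76
eye wrist [235.0, 325.6] 0.72
   [ 667.7  -141.95  208.09] [3.9, 3.7, 1.5] in eye [-1.24 -1.96  2.89] in tool [ -1.02   3.42 110.86]
lug_hole scene [251.8, 245.8] 0.68
lug_hole wrist [225.4, 324.0] 0.75
   [ 687.14 -143.11  172.7 ] [3.1, 3.1] in eye [  1.45  -1.41 -37.42] in tool [  1.65   2.92 151.17]
pred tip [('scene', array([224.82, 255.66])), ('top', array([192.44, 346.77])), ('wrist', array([240.79, 322.99]))] eye [('scene', array([235.28, 252.44])), ('top', array([191.35, 346.91])), ('wrist', array([233.61, 324.86]))]
```

View pics/ins1.png

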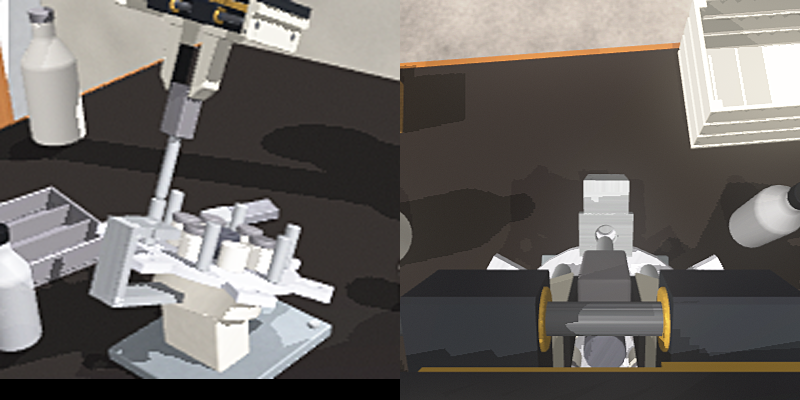

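Left crop: the pin is held straight, with its tip just above the bracket. Right crop: the shaft ends at about (605,243), just before the eye at (606,232). It's aligned apart from the 1.4 mm in y, so I'll insert step by step.

Call:
play_rows([
  [[0.01, -0.05, 0], [0, 0, 0]],
  [[0.14, -0.012, -0.3], [0, 0, 0]],
  [[0.14, -0.012, -0.3], [0, 0, 0]],
  [[0.07, -0.006, -0.15], [0, 0, 0]],
  [[0.07, -0.006, -0.15], [0, 0, 0]],
  [[0, 0, 0], [0, 0, 0]],
  [[0, 0, 0], [0, 0, 0]],
])

```text
time: 21.48
tool_pos: [635.2, -138.3, 282.6]
tcp_rot: [3.14, -0.438, -0.085]
contact_force: [-0.5, 0.2, -1.0]
grip_width: 23.2
finger_force: 30.0
```

Call:
play_rows([
  [[0.07, -0.006, -0.15], [0, 0, 0]],
  [[0.07, -0.006, -0.15], [0, 0, 0]],
  [[0, 0, 0], [0, 0, 0]],
])

```text
time: 21.85
tool_pos: [639.2, -138.6, 272.6]
tcp_rot: [3.141, -0.436, -0.085]
contact_force: [-0.5, -0.3, -1.7]
grip_width: 23.8
finger_force: 30.0
```

Call:
play_rows([
  [[0.07, 0.01, -0.15], [0, 0, 0]],
  [[0.07, -0.006, -0.15], [0, 0, 0]],
  [[0.07, -0.006, -0.15], [0, 0, 0]],
  [[0, 0, 0], [0, 0, 0]],
])

```text
time: 22.35
tool_pos: [645.5, -138.6, 259.1]
tcp_rot: [3.141, -0.436, -0.085]
contact_force: [0.9, -0.3, -1.4]
grip_width: 23.5
finger_force: 30.0
```

Call:
play_rows([
  [[0.07, -0.006, -0.15], [0, 0, 0]],
  [[0.07, -0.006, -0.15], [0, 0, 0]],
  [[0.07, -0.006, -0.15], [0, 0, 0]],
  [[0, 0, 0], [0, 0, 0]],
  [[0, 0, 0], [0, 0, 0]],
])

```text
time: 22.98
tool_pos: [651.9, -139.2, 246.4]
tcp_rot: [3.141, -0.437, -0.085]
contact_force: [0.5, 0.2, -1.9]
grip_width: 23.4
finger_force: 30.0
```

```bash
python3 pin.py ins2
```

```text
22.975 TCP [ 651.95 -139.22  246.4 ] [ 3.14 -0.44 -0.08] tip in eye [  0.61  -0.6  -46.06] misalign world rotvec/8deg [-0.    0.01 -0.  ] force [ 0.51  0.23 -1.94] 23.424584358586415
pin_tip scene [258.2, 245.3] 0.64
pin_tip top [269.6, 210.4] 0.27
   [626.1   68.66 233.9 ] [196.4, 196.4] in eye [-44.62 204.19  51.59] in tool [ -44.58 -204.93   -7.26]
pin_head scene [215.7, 256.9] 0.71
pin_head wrist [287.9, 320.8] 0.65
   [ 650.87 -139.12  244.04] [1.5, 1.5] in eye [-1.47 -0.61 42.65] in tool [-1.99 -0.01  1.68]
eye scene [235.0, 253.5] 0.74
eye top [192.5, 350.0] 0.71
eye wrist [261.3, 324.5] 0.97
   [ 667.14 -143.77  204.55] [2.7, 4.2, 2.7] in eye [-3.09 -3.83 -0.16] in tool [-3.67  3.21 44.5 ]
lug_hole scene [255.0, 247.9] 0.74
lug_hole wrist [260.6, 324.9] 0.29
   [ 678.29 -145.62  159.52] [4.0, 4.0] in eye [-11.91  -4.69 -45.73] in tool [-12.53   4.05  90.05]
pred tip [('scene', array([255.92, 246.87])), ('top', array([189.23, 346.34])), ('wrist', array([240.64, 323.16]))] eye [('scene', array([235.28, 252.44])), ('top', array([191.35, 346.91])), ('wrist', array([259.16, 322.  ]))]
```

Call:
play_rows([
  [[0.07, -0.006, -0.15], [0, 0, 0]],
  [[0.07, -0.006, -0.15], [0, 0, 0]],
  [[0.07, -0.006, -0.15], [0, 0, 0]],
  [[0, 0, 0], [0, 0, 0]],
])

```text
time: 24.22
tool_pos: [658.1, -139.7, 232.0]
tcp_rot: [3.141, -0.436, -0.085]
contact_force: [0.6, 0.3, -1.0]
grip_width: 23.7
finger_force: 30.0
```

Call:
play_rows([
  [[0.028, -0.002, -0.06], [0, 0, 0]],
  [[0.028, -0.002, -0.06], [0, 0, 0]],
  [[0, 0, 0], [0, 0, 0]],
])

```text
time: 24.6
tool_pos: [659.8, -139.8, 229.1]
tcp_rot: [3.141, -0.437, -0.085]
contact_force: [0.2, 0.4, -0.6]
grip_width: 23.5
finger_force: 30.0
```

Call:
play_rows([
  [[0.021, -0.002, -0.045], [0, 0, 0]],
  [[0, 0, 0], [0, 0, 0]],
])

```text
time: 24.85
tool_pos: [660.6, -140.0, 228.1]
tcp_rot: [3.14, -0.438, -0.085]
contact_force: [-0.9, 0.1, 0.0]
grip_width: 23.2
finger_force: 30.0
```

Call:
play_rows([
  [[0.021, -0.002, -0.045], [0, 0, 0]],
  [[0, 0, 0], [0, 0, 0]],
])

```text
time: 25.1
tool_pos: [660.9, -140.1, 228.1]
tcp_rot: [3.14, -0.438, -0.084]
contact_force: [-7.2, 1.1, 7.6]
grip_width: 23.8
finger_force: 30.0
```

Call:
play_rows([
  [[0, 0, 0], [0, 0, 0]],
  [[0, 0, 0], [0, 0, 0]],
  [[0, 0, 0], [0, 0, 0]],
  [[0, 0, 0], [0, 0, 0]],
  [[0, 0, 0], [0, 0, 0]],
  [[0, 0, 0], [0, 0, 0]],
], hand=0.2)

```text
time: 25.85
tool_pos: [661.2, -140.0, 226.5]
tcp_rot: [3.141, -0.437, -0.085]
contact_force: [-1.0, 0.4, 0.0]
grip_width: 55.1
finger_force: 0.0
```

Call:
play_rows([
  [[-0.21, 0.018, 0.45], [0, 0, 0]],
  [[-0.21, 0.018, 0.45], [0, 0, 0]],
  [[-0.42, 0.036, 0.9], [0, 0, 0]],
  [[-0.42, 0.036, 0.9], [0, 0, 0]],
  [[-0.42, 0.036, 0.9], [0, 0, 0]],
  [[-0.42, 0.036, 0.9], [0, 0, 0]],
  [[-0.42, 0.036, 0.5], [0, 0, 0]],
  [[0, 0, 0], [0, 0, 0]],
  [[0, 0, 0], [0, 0, 0]],
  [[0, 0, 0], [0, 0, 0]],
])

```text
time: 27.1
tool_pos: [585.5, -133.4, 375.1]
tcp_rot: [3.141, -0.435, -0.085]
contact_force: [-0.2, 0.6, 0.7]
grip_width: 55.4
finger_force: 0.0
```

```bash
python3 pin.py fin; python3 fit.py fin_w | head -1
```

```text
27.1 TCP [ 585.48 -133.41  375.08] [ 3.14 -0.44 -0.09] tip in eye [-5.68 -0.58 98.75] misalign world rotvec/8deg [-0.01 -0.01 -0.  ] force [-0.23  0.65  0.66] 55.356645305662134
pin_tip scene [267.8, 242.5] 0.76
pin_head scene [220.0, 256.0] 0.76
pin_head top [189.4, 347.3] 0.46
pin_head wrist [220.8, 318.6] 0.87
   [ 658.67 -136.81  238.62] [0.6, 5.6, 5.9] in eye [ 3.1   2.37 34.54] in tool [  8.87  -2.86 154.6 ]
eye scene [231.9, 252.4] 0.76
eye top [191.9, 350.6] 0.63
eye wrist [214.0, 320.7] 0.79
   [ 666.33 -143.24  211.85] [0.4, 5.7, 5.5] in eye [-0.78 -3.37  6.82] in tool [  5.01   2.89 182.33]
lug_hole scene [249.3, 246.6] 0.88
lug_hole top [198.6, 410.4] 0.24
   [ 632.4  -271.68  126.19] [53.9, 53.9] in eye [ -57.41 -134.29  -61.3 ] in tool [-51.85 133.74 250.38]
pred tip [('scene', array([189.69, 265.56])), ('top', array([198.35, 349.01])), ('wrist', array([240.85, 323.11]))] eye [('scene', array([235.28, 252.44])), ('top', array([191.35, 346.91])), ('wrist', array([211.73, 322.91]))]
[ 584.39 -131.69  130.96   -0.12    7.37] deg [ -7.09 422.54]
```

View pics/fin.png

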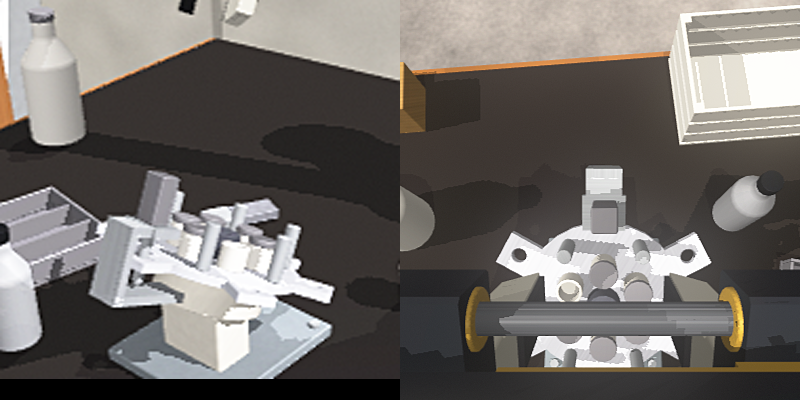

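The head looks seated on the bracket in both views. The network's scene estimate for the head is a bit high, so I'll overlay the modelled seated head before handing in.

Run:
```python
from h import *
R=axR(np.radians(-5.03)); eye=np.array([670.2,-140.2,206]); ims=[]
np.set_printoptions(precision=1,suppress=True)
for n,(r,c) in {"scene":((170,270),(205,305)),"wrist":((150,280),(255,385))}.items():
    C=cam(n); f=cv2.resize(C[0][r[0]:r[1],c[0]:c[1]],(400,400),interpolation=2); k=400/(r[1]-r[0])
    for z,col in((0,(255,0,0)),(50,(0,255,0))):
        q=[(proj(C,eye+R@[a,b,z])-[c[0],r[0]]+.5)*k for a,b in((12,12),(12,-12),(-12,-12),(-12,12))]
        cv2.polylines(f,[np.int32(q)],True,col,1)
    q=[(proj(C,eye+R@[a,b,0])-[c[0],r[0]]+.5)*k for a,b in((18,22),(18,-22),(-18,-22),(-18,22))]
    cv2.polylines(f,[np.int32(q)],True,(0,0,255),1)
    ims.append(f)
cv2.imwrite("pics/ov.png",np.hstack(ims)[...,::-1])
```

```text
(no output)
```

View pics/ov.png

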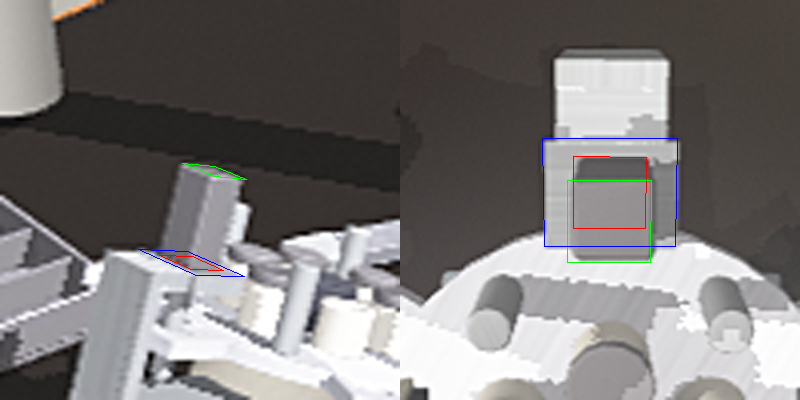

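The overlay matches: the head top coincides with the green outline and its foot with the red outline on the bracket in both views. The pin is seated.

```bash
python3 -c "
from plant import *
print(bot.close_job())"
```

```text
the job is handed in; nothing more can be done
None
```

I turned the turret one notch counter-clockwise, pushed the lock pin through the eye and lug until its shoulder met the bracket, released it and handed the job in; the final camera overlay shows it seated, but no verdict came back.

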